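# Tighten the loose jar cap and put the jar away

### The arm

A 6-joint arm with a two-finger parallel gripper is mounted at the origin on a cart in front of the work surface, level with it; the furniture and walls round the work are solid. World frame = base frame: x ahead of the robot, y to its left, z up, the work surface at z = 0. Lengths are in m, angles in rad, forces in N, time in s.
With the tool pointing down it reaches from about 0.35 to 0.775 m from the base axis. Payload 7.3 kg.
Tool frame: the origin (TCP) lies on the centre line of the jaws, within the pads' length; the fingertips stand 14 mm ahead of it and the grasp point (between the pads) lies 5 mm behind it; z points along the fingers, y is the direction in which the jaws open and shut (so a half turn about z gives the same grasp; the last joint's range is limited). The gripper opens to 92 mm and grips with 3 to 60 N. Pads are 19 mm wide; open, the fingers measure 130 mm over their backs; the gripper's body (75 mm by 190 mm) begins 47 mm behind the grasp point.
Start: joints at [-1.291, 0.342, 1.524, -0, 1.275, -0.146], TCP at [0.217, -0.478, 0.241] pointing down, gripper open.
Joint ranges: [-2.53, 2.53], [-0.77, 2.02], [0.04, 2.7], [-1, 4.14], [0.28, 2.66], [-3.11, 3.11]. Speed limits (rad/s): [2.57, 2.57, 3.14, 3.14, 3.14, 3.14].

### API

Orientations are given as [roll, pitch, yaw] about the fixed x, y, z axes, in that order (R = Rz(yaw) Ry(pitch) Rx(roll)).
In Python, from cell import telemetry, cams, robot gives the robot as it stands.
- The arm moves only by the tool servo_tool, never from a script. Its argument "targets" is text: rows parted by semicolons, each of 4 numbers parted by spaces: the shift along the tool's x, y, z in mm, then the turn about the tool's z in rad. In form: x y z yaw; .... A call has 1 to 20 rows; each row shifts and turns the pose as measured when the row begins, along the tool's axes as they then stand; what a row does not reach is not made up. A row lasts 1/8 s, in which the tool goes at most 62.5 mm and 10.7 degrees, less where a joint would pass 70% of its speed; a pose out of reach is approached as far as the arm can. A call with a gripper value outside its range is refused whole. "hand" is the opening, from 0 (shut) to 1 (fully open), set as the call begins (left out, the last holds). The fingers move at their own pace and stop on an object; "squeeze" is the grip in N (left out, the last holds). Time passes only in rows, so rows that do not move let the fingers close. It gives the time, the measured TCP pose, the force and the opening at its end, in the units of the state.
- telemetry.observe(): the state, without advancing time (a new reading comes with each control period).
- cams.read_camera(name): name is "scene" or "top" or "wrist"; returns a dict with "color" (420x560x3 uint8, red, green, blue), "K" (3x3 intrinsics, pixels), "R" (3x3) and "t" (3): a world point X has camera coordinates R X + t. Camera axes: x right, y down, z forward; pixel columns grow to the right and rows downward; lengths in m; the calibration is good to about 2 mm. The wrist camera is an equidistant fisheye: a pixel r from the principal point sees the ray r / f radians off the axis. A picture is of the moment at which its call begins. There is no depth.
- robot.hand_in(): hands the job in, once; it reports no verdict.
Trained networks look in a picture, given as the dict that the camera call returned (one of the last four; its "shot" number tells which), for a name from the list of things; names that differ only in an ending like _2 or _b are one class to them, and where a whole thing is asked for, a point or a joint stands for the part that bears it (a point fixed in the world has none). Each returns a list of dicts, best first, with "score" (0 to 1); they miss things now and then, are a little off and sometimes report something else, mostly with a low value. They report only what shows in the picture. A call takes as long as a camera call.
- cams.cut_out(picture, query): "region" (420x560 bool, what is visible of it) and "extent" ([centre column, centre row, width, height] in pixels, round what is visible of it).
The state is a dict: "time": time; "qpos": joint angles; "qvel": joint speeds; "joint_efforts": joint torques, N m; "tool_pos": TCP position; "tool_rot": TCP orientation; "contact_force": force on the tool from outside, world axes, zero at the start; "torque": the same for the moment, N m; "opening": finger opening in m.
Only numpy, scipy, OpenCV 4.12 (cv2) and the standard library are available. Lean on these libraries where they do the work, as an engineer would, in place of code of your own. Each camera call takes 0.05 s, during which the arm holds its last target.

### The job

One of the three white storage jars has been left with its screw cap loose: its grip bar stands skewed instead of lying along the jar's long sides. Screw that cap clockwise fully home while the jar stands where it is, then put the jar away upright in the empty rimmed bay of the low wooden riser and let go. Leave the other two jars, their caps, and the tin on the riser as they are.

Things in the scene. Friction and masses are not known exactly. Their poses are not given: they have to be found in the camera images.
- jar_1: white ceramic jar, 62 mm (x) by 80 mm (y), 80 mm high, 0.5 kg; origin: centre of its underside, z up. Its round black cap (56 mm wide) spans heights 80 to 96 mm; on the cap's axis stands a pale wooden grip bar 50 mm long, 12 mm thick, heights 96 to 124 mm. Its cap starts loose; the three like jars stand in a row in any order.
- jar_2: white ceramic jar, 62 mm (x) by 80 mm (y), 80 mm high, 0.5 kg; origin: centre of its underside, z up. Its round black cap (56 mm wide) spans heights 80 to 96 mm; on the cap's axis stands a pale wooden grip bar 50 mm long, 12 mm thick, heights 96 to 124 mm. A bystander with its cap tight.
- jar_3: white ceramic jar, 62 mm (x) by 80 mm (y), 80 mm high, 0.5 kg; origin: centre of its underside, z up. Its round black cap (56 mm wide) spans heights 80 to 96 mm; on the cap's axis stands a pale wooden grip bar 50 mm long, 12 mm thick, heights 96 to 124 mm. A bystander with its cap tight.
- cap_1 (a joint): rad by which the cap of jar_1 is unscrewed: 0 = home at its stop, bar along the jar's long sides (its y); grows anticlockwise from above to 1.5, the bar's direction being the jar's y turned by it. It stays where left (friction 0.02 N m), does not rise or come off; the jar's friction on the worktop holds the jar meanwhile. Starts between 0.75 and 1.2.
- cap_2 (a joint): rad by which the cap of jar_2 is unscrewed: 0 = home at its stop, bar along the jar's long sides (its y); grows anticlockwise from above to 1.5, the bar's direction being the jar's y turned by it. It stays where left (friction 0.02 N m), does not rise or come off; the jar's friction on the worktop holds the jar meanwhile. Starts tight; leave it.
- cap_3 (a joint): rad by which the cap of jar_3 is unscrewed: 0 = home at its stop, bar along the jar's long sides (its y); grows anticlockwise from above to 1.5, the bar's direction being the jar's y turned by it. It stays where left (friction 0.02 N m), does not rise or come off; the jar's friction on the worktop holds the jar meanwhile. Starts tight; leave it.
- bay (a point): centre of the floor of the empty bay on the fixed low wooden riser (124 mm in x, 224 mm in y, top 40 mm above the worktop); z up, x and y along the riser. Inside the bay is 94 mm (x) by 110 mm (y), with a rim 8 mm wide and high; it lies 46 mm to +y of the riser's middle. The jar fits with its long sides along the bay's y, either way round.
- tin_tomato: short printed food tin, 75 mm diameter, 58 mm high, standing on the riser's other end, its centre 112 mm to -y of the bay's centre. Origin: centre of its underside. A bystander.

How it is judged:
By the outcome, as a careful person would: the job done as asked, in the order asked, and still so for the second after the job is handed in, with the robot touching nothing.
It also fails if it takes over 48 s, if anything falls off the work surface, if the arm or the gripper's body presses on something with over 40 N, if the wrist force passes 120 N, or if a joint passes its speed limit or range.

## Working session

There is one attempt and no reset: what is moved stays moved. The work goes in short steps, Python scripts to look and compute and a tool call to move; the robot and the scene stay as the last step left them, time stands still between calls to the robot, and variables do not carry over. Pictures are saved under pics/ and viewed, and the job is handed in when it is done.

Besides the shell and the picture viewer there is one more tool, called after "Request:" as a command line: name --argument value ..., lists and objects as JSON in quotes. servo_tool: Moves the arm, as the interface text tells. Its arguments: {"type":"object","properties":{"targets":{"type":"string"},"hand":{"type":"number"},"squeeze":{"type":"number"}},"required":["targets"]}

```bash
mkdir -p pics; ls; python3 - <<'E'
from cell import telemetry, cams, robot
import cv2, pickle
s=telemetry.observe(); print(s)
for n in ["scene","top"]:
    p=cams.read_camera(n); cv2.imwrite(f"pics/{n}0.png",p["color"][:,:,::-1]); pickle.dump(p,open(f"{n}0.pkl","wb"))
    print(n,p["K"],p["R"],p["t"])
    for q in ["jar_1","cap_1","tin_tomato","bay"]:
        for d in cams.cut_out(p,q): print(q,round(d["score"],2),[round(float(v),1) for v in d["extent"]])
E
```

```text
pics
{'time': 0.0, 'qpos': array([-1.29099534e+00,  3.42725428e-01,  1.52504109e+00, -9.20938531e-06,
        1.27536321e+00, -1.46009862e-01]), 'qvel': array([-0.00015242, -0.00209862,  0.00097902, -0.00091036,  0.00044276,
        0.00050524]), 'joint_efforts': array([ 1.03308135e-03, -4.31243491e+01, -2.44219673e+01,  7.16590066e-02,
        5.57850022e-02, -1.21453668e-04]), 'tool_pos': array([ 0.21676129, -0.47773798,  0.24003513]), 'tool_rot': array([-3.14007065e+00, -2.14919171e-04,  4.25813373e-01]), 'contact_force': array([ 0.0350402 , -0.42845612, -0.47561041]), 'torque': array([ 0.05278207,  0.04400552, -0.05254428]), 'opening': 0.09235358435283104}
scene [[536.47401394   0.         276.79033472]
 [  0.         536.47401394 206.89196634]
 [  0.           0.           1.        ]] [[-0.7988536  -0.60149985 -0.00555507]
 [-0.37819036  0.50941424 -0.77296131]
 [ 0.46776595 -0.61538205 -0.63442884]] [0.41657403 0.24025094 1.22307131]
jar_1 0.98 [276.5, 219.2, 29.8, 54.8]
jar_1 0.95 [215.5, 271.6, 16.0, 51.5]
jar_1 0.71 [249.8, 252.1, 31.3, 53.6]
cap_1 0.68 [279.8, 206.4, 20.0, 28.0]
cap_1 0.65 [250.0, 237.4, 22.3, 30.9]
cap_1 0.57 [210.4, 258.7, 9.4, 23.6]
tin_tomato 0.93 [343.5, 160.9, 25.6, 25.8]
bay 0.96 [330.6, 186.8, 73.9, 54.2]
top [[439.22272045   0.         276.26771951]
 [  0.         439.22272045 205.97141382]
 [  0.           0.           1.        ]] [[-0.00287111 -0.99983264  0.01806804]
 [-0.9957424   0.00119372 -0.09217188]
 [ 0.09213489 -0.01825575 -0.99557917]] [0.00593254 0.47506394 1.04554943]
jar_1 0.8 [206.1, 206.4, 39.1, 34.7]
jar_1 0.78 [154.4, 188.6, 42.5, 31.6]
jar_1 0.63 [260.6, 199.6, 35.3, 32.3]
cap_1 0.81 [259.5, 194.2, 23.6, 29.8]
cap_1 0.65 [204.3, 204.5, 21.7, 26.8]
cap_1 0.56 [148.9, 185.1, 25.9, 23.9]
tin_tomato 0.9 [402.2, 196.1, 36.3, 34.1]
tin_tomato 0.32 [204.6, 203.8, 43.8, 33.3]
bay 0.61 [369.8, 197.6, 96.9, 59.7]
bay 0.41 [205.1, 205.8, 41.7, 29.0]
```

```bash
python3 - <<'E'
import cv2
a=cv2.imread("pics/top0.png")[160:250,110:450]; cv2.imwrite("pics/top0z.png",cv2.resize(a,(800,212),interpolation=cv2.INTER_CUBIC))
b=cv2.imread("pics/top0.png")[165:235,120:300]; cv2.imwrite("pics/top0zz.png",cv2.resize(b,None,fx=4.4,fy=4.4,interpolation=cv2.INTER_CUBIC))
E
```

```text
(no output)
```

View pics/scene0.png

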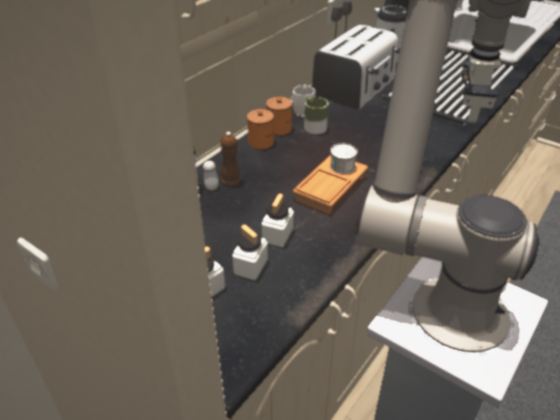

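View pics/top0.png

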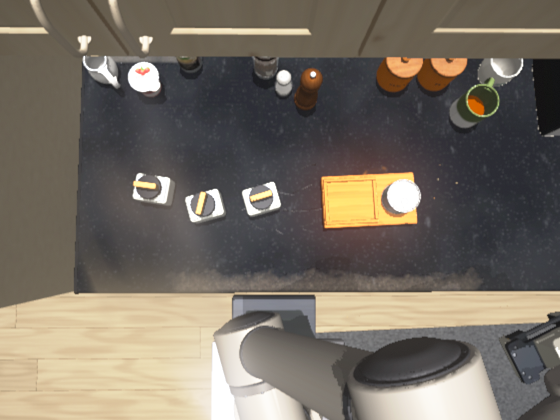

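```bash
sleep 1
```

```text
(no output)
```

The scene and top views show three white jars in a row, with the bay and tin on the orange riser to the right (bay about px 349,200, tin 402,196). The middle jar (top view 205,206) has its bar skewed.

View pics/top0zz.png

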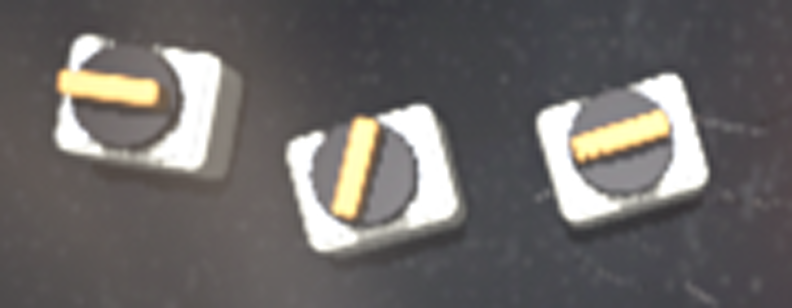

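View pics/top0z.png

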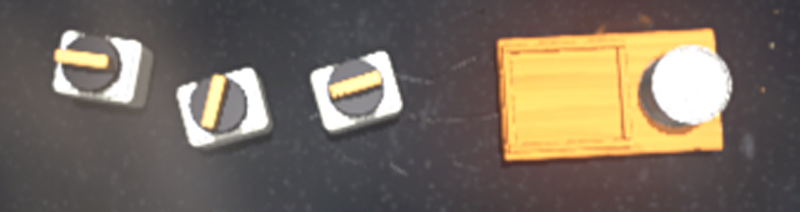

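```bash
cat > h.py <<'E'
import numpy as np, cv2
from scipy.optimize import minimize, least_squares
from scipy.spatial.transform import Rotation as Rot
def proj(p,X):
    X=np.atleast_2d(X); c=X@p["R"].T+p["t"]
    K=p["K"]
    if p.get("fish"):
        r=np.hypot(c[:,0],c[:,1]); th=np.arctan2(r,c[:,2]); s=th/np.maximum(r,1e-9)
        return np.c_[K[0,0]*s*c[:,0]+K[0,2],K[1,1]*s*c[:,1]+K[1,2]]
    return np.c_[K[0,0]*c[:,0]/c[:,2]+K[0,2],K[1,1]*c[:,1]/c[:,2]+K[1,2]]
def back(p,uv,z):
    K=p["K"]; d=np.array([(uv[0]-K[0,2])/K[0,0],(uv[1]-K[1,2])/K[1,1]])
    if p.get("fish"):
        r=np.hypot(*d); ray=np.array([d[0]/r*np.sin(r),d[1]/r*np.sin(r),np.cos(r)]) if r>1e-9 else np.array([0,0,1.])
    else: ray=np.array([d[0],d[1],1.])
    w=p["R"].T@ray; o=-p["R"].T@p["t"]; return o+w*(z-o[2])/w[2]
def box(x,y,yaw,lx,ly,z0,z1):
    P=np.array([[a*lx/2,b*ly/2,z] for a in(-1,1) for b in(-1,1) for z in(z0,z1)])
    c,s=np.cos(yaw),np.sin(yaw); R=np.array([[c,-s,0],[s,c,0],[0,0,1]])
    return P@R.T+[x,y,0]
def hullmask(p,X,S=4,roi=None):
    x0,y0,w,h=roi; q=(proj(p,X)-[x0-.5,y0-.5])*S
    m=np.zeros((h*S,w*S),np.uint8); cv2.fillConvexPoly(m,cv2.convexHull(q.astype(np.float32)).round().astype(np.int32),1); return m
def fitbox(p,mask,x0,lx,ly,z0,z1):
    """fit x,y,yaw of a box by mask overlap"""
    ys,xs=np.where(mask); roi=(xs.min()-10,ys.min()-10,np.ptp(xs)+21,np.ptp(ys)+21); S=4
    t=cv2.resize(mask[roi[1]:roi[1]+roi[3],roi[0]:roi[0]+roi[2]].astype(np.float32),None,fx=S,fy=S,interpolation=cv2.INTER_LINEAR)>.5
    def f(v):
        m=hullmask(p,box(v[0],v[1],v[2],lx,ly,z0,z1),S,roi)>0
        return 1-(m&t).sum()/max(1,(m|t).sum())
    b=None
    for dy in np.linspace(-.6,.6,7):
        r=minimize(f,[x0[0],x0[1],x0[2]+dy],method="Nelder-Mead",options=dict(initial_simplex=np.array([[x0[0],x0[1],x0[2]+dy]]*4)+np.array([[0,0,0],[.01,0,0],[0,.01,0],[0,0,.2]])))
        if b is None or r.fun<b.fun:b=r
    return b.x,1-b.fun
E
python3 - <<'E'
import pickle,cv2,numpy as np
from h import *
p=pickle.load(open("top0.pkl","rb")); im=p["color"].astype(int)
hsv=cv2.cvtColor(p["color"],cv2.COLOR_RGB2HSV)
for n,(c,r) in dict(L=(154,189),M=(206,206),R=(261,199)).items():
    roi=np.zeros((420,560),bool); roi[r-26:r+26,c-26:c+26]=1
    bar=roi&(hsv[...,1]>90)&(hsv[...,2]>120)
    wh=roi&(im.min(2)>110)&~bar
    wh=cv2.morphologyEx(wh.astype(np.uint8),cv2.MORPH_OPEN,np.ones((2,2)))
    nb,l,st,_=cv2.connectedComponentsWithStats(bar.astype(np.uint8)); bar=l==1+st[1:,4].argmax()
    hull=np.zeros((420,560),np.uint8); pts=np.argwhere(wh)[:,::-1].astype(np.int32); cv2.fillConvexPoly(hull,cv2.convexHull(pts),1)
    j0=back(p,(c,r),.06)
    j,s=fitbox(p,hull>0,[j0[0],j0[1],0],.062,.080,0.0,.080)
    u=np.argwhere(bar).mean(0)[::-1]; b0=back(p,u,.115)
    b,sb=fitbox(p,bar,[b0[0],b0[1],j[2]+(1 if n=="M" else 0)],.012,.050,.096,.124)
    print(n,j.round(4),round(s,2),"bar",b.round(4),round(sb,2),bar.sum())
# riser
o=(hsv[...,1]>110)&(hsv[...,2]>100); roi=np.zeros((420,560),bool); roi[160:245,310:425]=1; o&=roi
o=cv2.morphologyEx(o.astype(np.uint8),cv2.MORPH_CLOSE,np.ones((7,7)))
pts=np.argwhere(o)[:,::-1].astype(np.int32); h=np.zeros((420,560),np.uint8); cv2.fillConvexPoly(h,cv2.convexHull(pts),1)
r0=back(p,(370,201),.04)
v,s=fitbox(p,h>0,[r0[0],r0[1],0],.124,.224,0,.044); print("riser",v,s, "bay",v[0]-.046*np.sin(v[2]),v[1]+.046*np.cos(v[2]))
print("tin",back(p,(402.2,196.1),.058))
E
```

```text
L [ 0.5118  0.2949 -0.1488] 0.92 bar [ 0.5148  0.2983 -0.1512] 0.41 74
M [0.472  0.1722 0.2565] 0.94 bar [0.474  0.1747 1.4146] 0.31 55
R [0.4882 0.0395 0.2789] 0.94 bar [0.4893 0.0422 0.1998] 0.32 51
riser [ 0.48961808 -0.21783022  0.04889944] 0.9251469475644533 bay 0.4873696052189006 -0.17188520448682398
tin [ 0.49482102 -0.29231057  0.058     ]
```

Request:
servo_tool --targets "36 -35 0 0;36 -35 0 0;36 -35 0 0;36 -35 0 0;36 -35 0 0;36 -35 0 0;36 -35 0 0;36 -35 0 0;36 -35 0 0;36 -35 0 0;36 -35 0 0;36 -35 0 0;36 -35 0 0;36 -35 0 0" --hand 0.5

```text
time: 2.25
tool_pos: [0.4824, 0.1932, 0.2421]
tool_rot: [3.134, -0.007, 0.419]
contact_force: [0.9, -1.2, 1.0]
opening: 0.0456
```

Request:
servo_tool --targets "0 0 0 -0.18;0 0 0 -0.18;0 0 0 -0.18;0 0 0 -0.18;0 0 0 -0.18;0 0 0 -0.18;0 0 0 -0.18;0 0 0 -0.18;0 0 0 -0.18;0 0 0 -0.18;0 0 0 -0.18;0 0 0 -0.18;0 0 0 -0.18"

```text
time: 3.88
tool_pos: [0.4827, 0.1977, 0.2413]
tool_rot: [-3.141, 0.01, 2.842]
contact_force: [-0.3, 0.7, 0.3]
opening: 0.0461
```

```bash
python3 - <<'E'
from cell import telemetry, cams, robot
import cv2, pickle
s=telemetry.observe(); print(s["time"],s["tool_pos"],s["tool_rot"],s["qpos"])
for n in ["wrist","top"]:
    p=cams.read_camera(n); cv2.imwrite(f"pics/{n}1.png",p["color"][:,:,::-1]); p["fish"]=n=="wrist"; pickle.dump(p,open(f"{n}1.pkl","wb"))
    print(p["K"],-p["R"].T@p["t"],p["R"])
E
```

```text
3.875 [0.48270017 0.19766801 0.24134751] [-3.14071336  0.00968323  2.84200937] [ 0.24507246  0.33148241  1.53795634 -0.00605107  1.26433255 -1.02433334]
[[325.1922621    0.         276.79232965]
 [  0.         325.1922621  209.34584031]
 [  0.           0.           1.        ]] [0.40389658 0.2218942  0.38397686] [[ 2.95543600e-01  9.55329234e-01 -1.87975568e-04]
 [ 9.07934686e-01 -2.80820259e-01  3.11118288e-01]
 [ 2.97167608e-01 -9.21196883e-02 -9.50371178e-01]]
[[439.22272045   0.         276.26771951]
 [  0.         439.22272045 205.97141382]
 [  0.           0.           1.        ]] [0.37672676 0.02445174 1.08460758] [[-0.00287111 -0.99983264  0.01806804]
 [-0.9957424   0.00119372 -0.09217188]
 [ 0.09213489 -0.01825575 -0.99557917]]
```

View pics/wrist1.png

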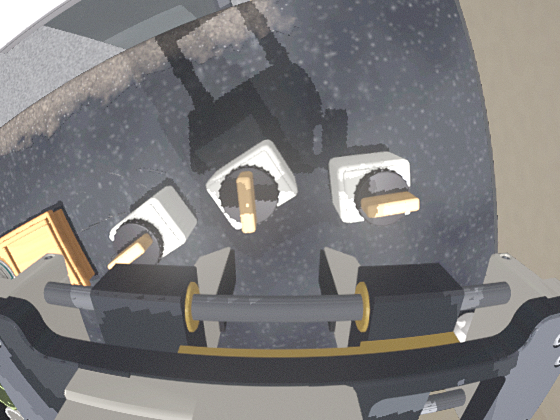

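The wrist view shows the loose jar at about (252,187), with its bar running from (243,175) to (250,230).

```bash
cat > meas.py <<'E'
import cv2,numpy as np
from h import *
def meas(p,c,r,j0,w=60,bz=1.0,barmin=(60,90)):
    im=p["color"].astype(int); hsv=cv2.cvtColor(p["color"],cv2.COLOR_RGB2HSV)
    roi=np.zeros((420,560),bool); roi[max(0,r-w):r+w,c-w:c+w]=1
    bar=roi&(hsv[...,1]>barmin[0])&(hsv[...,2]>barmin[1])&(hsv[...,0]<28)
    nb,l,st,_=cv2.connectedComponentsWithStats(bar.astype(np.uint8)); bar=l==1+st[1:,4].argmax()
    wh=roi&(im.min(2)>125)&~bar
    wh=cv2.morphologyEx(wh.astype(np.uint8),cv2.MORPH_OPEN,np.ones((3,3)))
    nb,l,st,_=cv2.connectedComponentsWithStats(wh); wh=l==1+st[1:,4].argmax()
    return bar,wh
E
python3 - <<'E'
import pickle
from meas import *
p=pickle.load(open("wrist1.pkl","rb"))
bar,wh=meas(p,252,187,None)
hull=np.zeros((420,560),np.uint8); cv2.fillConvexPoly(hull,cv2.convexHull(np.argwhere(wh)[:,::-1].astype(np.int32)),1)
print(bar.sum(),wh.sum())
j,s=fitbox(p,hull>0,[.472,.172,.25],.062,.08,0,.08); print("jar",j,s)
b,sb=fitbox(p,bar,[.472,.172,1.3],.012,.05,.096,.124); print("bar",b,sb)
o=p["color"][:,:,::-1].copy()
for X in (box(*j,.062,.08,0,.08),box(*b,.012,.05,.096,.124)):
    cv2.polylines(o,[cv2.convexHull((proj(p,X)).astype(np.float32)).round().astype(np.int32)],1,(0,0,255),1)
o2=np.hstack([o[130:250,190:320],np.repeat((bar*255+hull*90)[130:250,190:320,None],3,2).astype(np.uint8)])
cv2.imwrite("pics/fit1.png",cv2.resize(o2,None,fx=3,fy=3))
E
```

```text
726 3085
jar [0.47342277 0.17464979 0.28204304] 0.9088853404207435
bar [0.47489672 0.17190951 1.33254201] 0.6837788399126689
```

View pics/fit1.png

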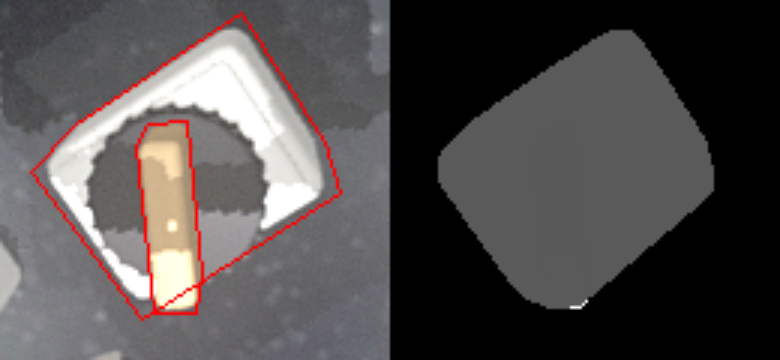

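The red outline fits the bar well, at (0.4749, 0.1719) with yaw 1.33. The cap is therefore about 1.05 rad loose. I'll align above it first.

Request:
servo_tool --targets "0 -13 0 -0.03;0 -13 0 -0.03;0 0 20 0;0 0 20 0;0 0 20 0;0 0 0 0;0 0 0 0" --hand 0.45 --squeeze 15

```text
time: 4.85
tool_pos: [0.4765, 0.172, 0.1813]
tool_rot: [3.141, 0.012, 2.87]
contact_force: [0.1, 0.9, 0.0]
opening: 0.0412
```

```bash
cat > go.py <<'E'
import sys,numpy as np
from cell import telemetry
s=telemetry.observe(); p=s["tool_pos"]; psi=s["tool_rot"][2]
x,y,z,yaw=map(float,sys.argv[1:5]); d=np.array([x,y,z])-p
from scipy.spatial.transform import Rotation as R
Rm=R.from_euler("xyz",s["tool_rot"]).as_matrix(); print(s["time"],p.round(4),s["tool_rot"].round(4),"F",s["contact_force"].round(1),s["torque"].round(2),"open",round(s["opening"],4),"q",s["qpos"].round(2))
print("tool shift mm",(Rm.T@d*1000).round(1),"turn",round(-((yaw-psi+np.pi)%(2*np.pi)-np.pi),3))
E
python3 go.py .4749 .1719 .113 2.903; python3 - <<'E'
from cell import cams
import cv2,pickle
p=cams.read_camera("wrist"); p["fish"]=True; cv2.imwrite("pics/wrist2.png",p["color"][:,:,::-1]); pickle.dump(p,open("wrist2.pkl","wb"))
E
```

```text
4.85 [0.4765 0.172  0.1813] [3.1413 0.0123 2.8698] F [0.1 0.9 0. ] [ 0.08 -0.12  0.  ] open 0.0412 q [ 0.2   0.36  1.67 -0.01  1.1  -1.1 ]
tool shift mm [ 2.3 -0.5 68.3] turn -0.033
```

View pics/wrist2.png

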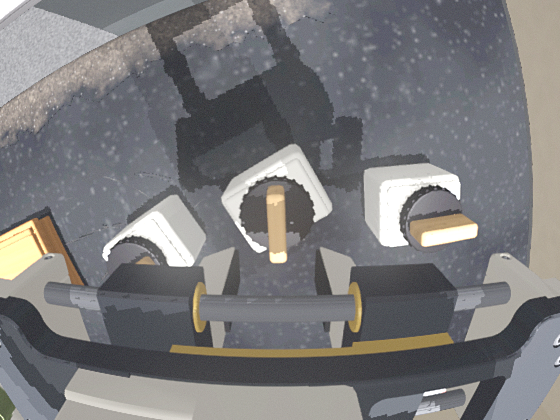

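```bash
python3 - <<'E'
import pickle
from meas import *
p=pickle.load(open("wrist2.pkl","rb"))
bar,wh=meas(p,277,205,None)
hull=np.zeros((420,560),np.uint8); cv2.fillConvexPoly(hull,cv2.convexHull(np.argwhere(wh)[:,::-1].astype(np.int32)),1)
j,s=fitbox(p,hull>0,[.472,.172,.25],.062,.08,0,.08); print("jar",j,s)
b,sb=fitbox(p,bar,[.472,.172,1.3],.012,.05,.096,.124); print("bar",b,sb)
o=p["color"][:,:,::-1].copy()
for X in (box(*j,.062,.08,0,.08),box(*b,.012,.05,.096,.124)):
    cv2.polylines(o,[cv2.convexHull((proj(p,X)).astype(np.float32)).round().astype(np.int32)],1,(0,0,255),1)
o2=np.hstack([o[130:275,210:340],np.repeat((bar*255+hull*90)[130:275,210:340,None],3,2).astype(np.uint8)])
cv2.imwrite("pics/fit2.png",cv2.resize(o2,None,fx=3,fy=3))
E
```

```text
jar [0.46934057 0.17455616 0.31721049] 0.8741058340662562
bar [0.47495343 0.17197126 1.33768179] 0.8360059234186588
```

View pics/fit2.png

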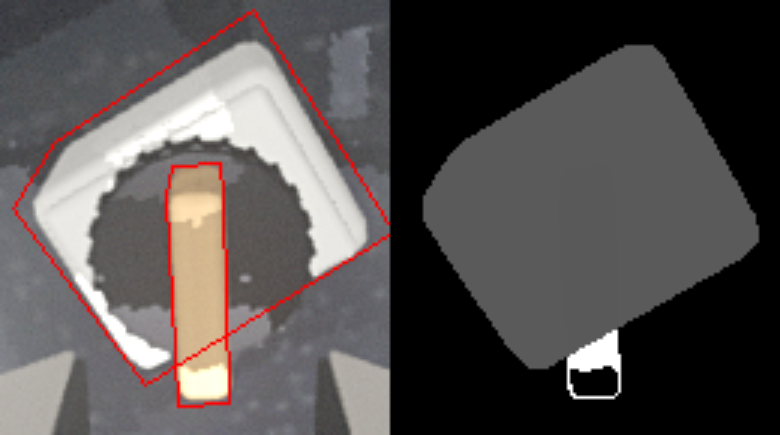

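Request:
servo_tool --targets "2 0 10 -0.035;0 0 15 0;0 0 15 0;0 0 15 0;0 0 10 0;0 0 0 0;0 0 0 0"

```text
time: 5.78
tool_pos: [0.4761, 0.173, 0.1155]
tool_rot: [3.14, 0.017, 2.911]
contact_force: [-0.1, -0.0, -1.1]
opening: 0.0412
```

```bash
python3 go.py .4749 .1719 .114 2.906
```

```text
5.775 [0.4761 0.173  0.1155] [3.1396 0.0168 2.9109] F [-0.1 -0.  -1.1] [ 0.09 -0.17  0.05] open 0.0412 q [ 0.2   0.44  1.76 -0.01  0.93 -1.14]
tool shift mm [ 1.  -1.3  1.4] turn 0.005
```

Request:
servo_tool --targets "1 -1.3 1 0;0 0 0 0"

```text
time: 6.02
tool_pos: [0.4752, 0.172, 0.1152]
tool_rot: [3.139, 0.018, 2.911]
contact_force: [0.5, 0.5, -1.4]
opening: 0.0414
```

Request:
servo_tool --targets "0 0 0 0;0 0 0 0;0 0 0 0;0 0 0 0;0 0 0 0" --hand 0 --squeeze 15

```text
time: 6.65
tool_pos: [0.4755, 0.1721, 0.1157]
tool_rot: [3.138, 0.019, 2.911]
contact_force: [-0.6, 0.7, 0.1]
opening: 0.012
```

```bash
python3 go.py .4749 .1719 .114 1.85
```

```text
6.65 [0.4755 0.1721 0.1157] [3.1383 0.0192 2.9111] F [-0.6  0.7  0.1] [ 0.03 -0.11  0.  ] open 0.012 q [ 0.2   0.44  1.76 -0.01  0.92 -1.14]
tool shift mm [ 0.6 -0.3  1.7] turn 1.061
```

Gripped on the bar (12 mm opening). I'll turn clockwise slowly to about 0.85 rad, then nudge to the stop.

Request:
servo_tool --targets "0 0 0 0.1;0 0 0 0.1;0 0 0 0.1;0 0 0 0.1;0 0 0 0.1;0 0 0 0.1;0 0 0 0.1;0 0 0 0.1;0 0 0 0"

```text
time: 7.78
tool_pos: [0.4743, 0.1706, 0.1158]
tool_rot: [3.13, 0.012, 2.088]
contact_force: [-0.2, 1.0, 1.5]
opening: 0.012
```

```bash
python3 go.py .4752 .1720 .1155 1.85; python3 - <<'E'
from cell import cams
import cv2,pickle
p=cams.read_camera("wrist"); p["fish"]=True; cv2.imwrite("pics/wrist3.png",p["color"][:,:,::-1]); pickle.dump(p,open("wrist3.pkl","wb"))
E
```

```text
7.775 [0.4743 0.1706 0.1158] [3.13   0.0124 2.0878] F [-0.2  1.   1.5] [-0.14  0.02  0.02] open 0.012 q [ 0.2   0.44  1.76 -0.01  0.93 -0.31]
tool shift mm [0.8 1.5 0.3] turn 0.238
```

View pics/wrist3.png

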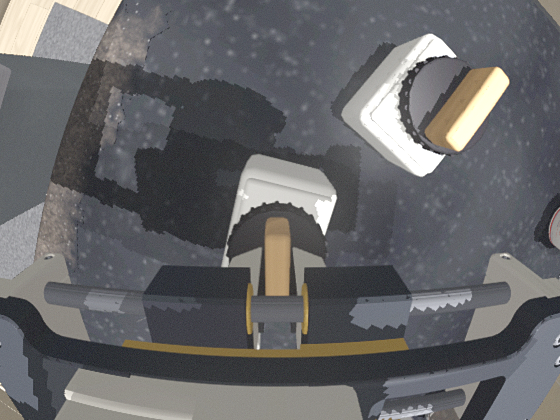

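The jar (top face around 285,175) is still about 0.2 rad skewed from the bar, so I'll keep turning in small steps.

Request:
servo_tool --targets "0 0 0 0.07;0 0 0 0.07;0 0 0 0"

```text
time: 8.2
tool_pos: [0.474, 0.1705, 0.1157]
tool_rot: [3.129, 0.011, 1.952]
contact_force: [-0.3, 0.9, 1.4]
opening: 0.0118
```

```bash
cat > snap.py <<'E'
import sys,cv2,pickle,numpy as np
from cell import cams,telemetry
s=telemetry.observe(); print(s["time"],s["tool_pos"].round(4),s["tool_rot"].round(4),s["torque"].round(3),s["contact_force"].round(1))
k=sys.argv[1]; n=sys.argv[2]
p=cams.read_camera(n); p["fish"]=n=="wrist"; cv2.imwrite(f"pics/{n}{k}.png",p["color"][:,:,::-1]); pickle.dump(p,open(f"{n}{k}.pkl","wb"))
a=p["color"][130:290,200:360,::-1]
cv2.imwrite(f"pics/{n}{k}z.png",cv2.resize(a,None,fx=3.7,fy=3.7,interpolation=cv2.INTER_CUBIC))
E
python3 snap.py 4 wrist
```

```text
8.2 [0.474  0.1705 0.1157] [3.1293 0.0108 1.9519] [-0.156  0.158 -0.036] [-0.3  0.9  1.4]
```

View pics/wrist4z.png

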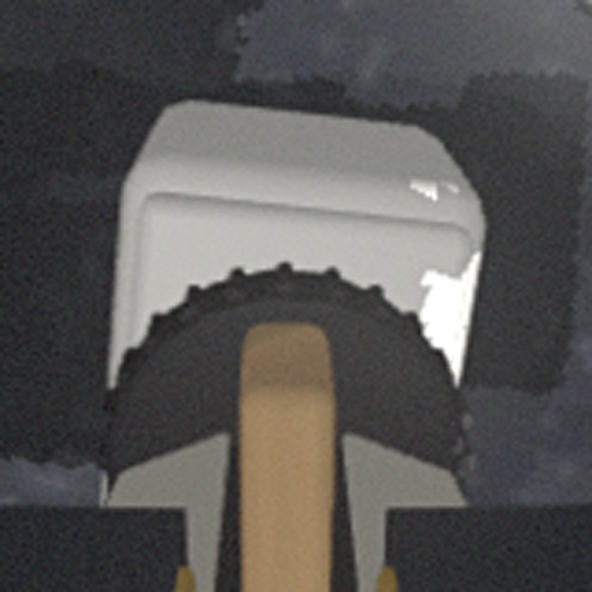

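The jar's back edge still slopes about 0.1 rad from (145,195) to (465,230), so about 0.1 rad remains.

Request:
servo_tool --targets "0 0 0 0.04;0 0 0 0.04;0 0 0 0"

```text
time: 8.62
tool_pos: [0.4739, 0.1704, 0.1157]
tool_rot: [3.129, 0.01, 1.871]
contact_force: [-0.9, -0.3, 1.4]
opening: 0.0122
```

```bash
python3 snap.py 5 wrist
```

```text
8.625 [0.4739 0.1704 0.1157] [3.1288 0.0098 1.8708] [-0.177  0.19  -0.006] [-0.9 -0.3  1.4]
```

View pics/wrist5z.png

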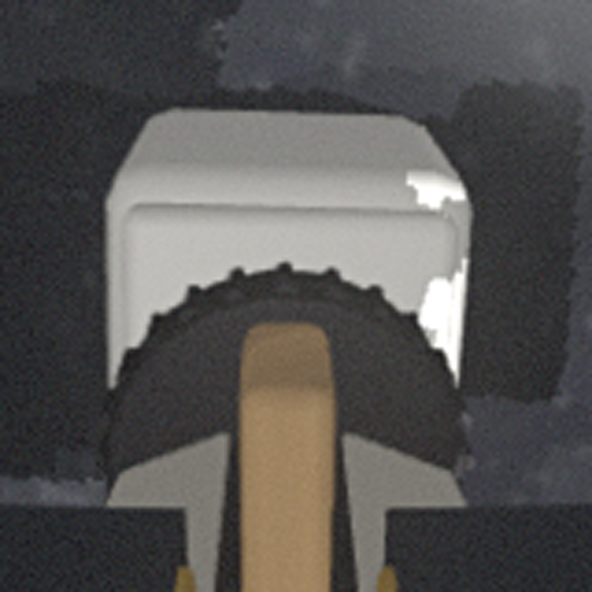

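Request:
servo_tool --targets "0 0 0 0.03;0 0 0 0"

```text
time: 8.93
tool_pos: [0.4738, 0.1704, 0.1158]
tool_rot: [3.129, 0.009, 1.84]
contact_force: [-0.6, -0.4, 1.8]
opening: 0.0113
```

```bash
python3 snap.py 6 wrist
```

```text
8.925 [0.4738 0.1704 0.1158] [3.1286 0.0094 1.84  ] [-0.194  0.196 -0.038] [-0.6 -0.4  1.8]
```

View pics/wrist6z.png

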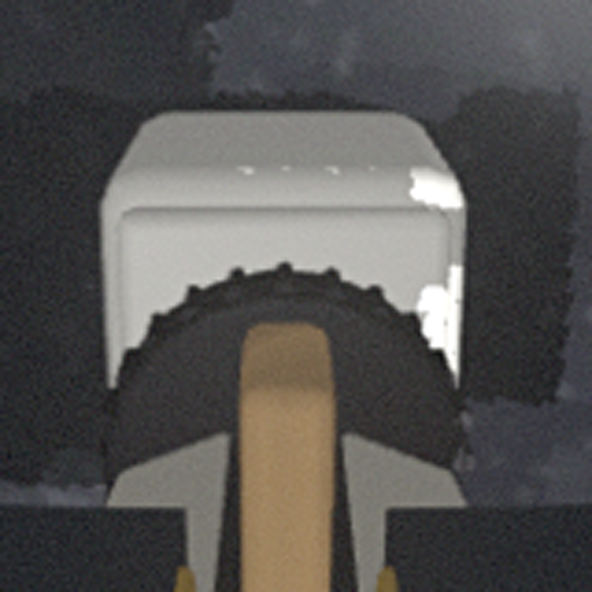

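The edge is now level (about 0 rad). One more nudge will show whether the stop has been reached, because the jar would then stay level with the bar.

Request:
servo_tool --targets "0 0 0 0.03;0 0 0 0"

```text
time: 9.22
tool_pos: [0.474, 0.1702, 0.1157]
tool_rot: [3.128, 0.01, 1.809]
contact_force: [-0.9, -0.5, 0.8]
opening: 0.0118
```

```bash
python3 snap.py 7 wrist; python3 - <<'E'
import cv2,numpy as np
for k in (4,5,6,7):
    g=cv2.cvtColor(cv2.imread(f"pics/wrist{k}.png"),cv2.COLOR_BGR2GRAY).astype(float); g=cv2.GaussianBlur(g,(0,0),1)
    d=np.abs(np.diff(g,axis=0)); xs=np.arange(245,310)
    # outer edge (jar back bottom vs dark)
    ys=[]
    for x in xs:
        c=g[145:185,x]; i=int(np.argmax(np.diff(c))); dd=np.diff(c)
        w=dd[max(0,i-2):i+3]; ys.append(145+i-2+(w*np.arange(len(w))).sum()/w.sum() if i>=2 else np.nan)
    ys=np.array(ys); m=np.isfinite(ys); c=np.polyfit(xs[m],ys[m],1); r=ys-np.polyval(c,xs); m&=np.abs(r)<1.0; c=np.polyfit(xs[m],ys[m],1)
    print(k,"slope",round(c[0],4),m.sum())
E
```

```text
9.225 [0.474  0.1702 0.1157] [3.1282 0.0095 1.8088] [-0.308  0.136  0.067] [-0.9 -0.5  0.8]
4 slope 0.1095 62
5 slope 0.0329 65
6 slope 0.0061 65
7 slope -0.0035 64
```

View pics/wrist7z.png

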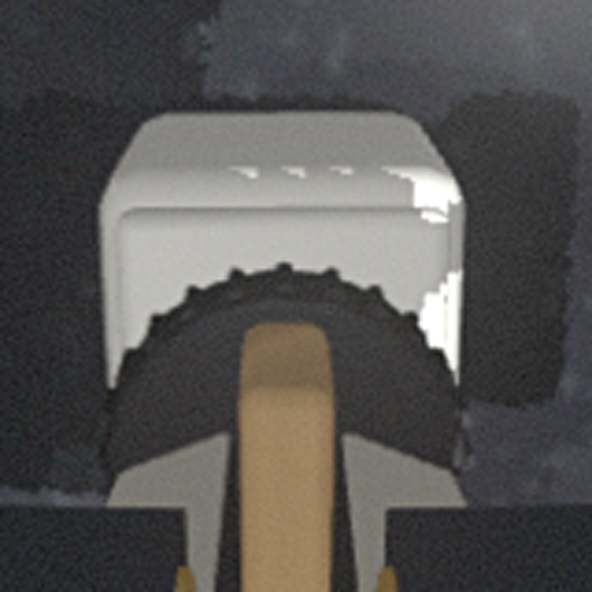

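The extra 0.031 rad nudge changed the slope by only about 0.01, and tool torque appeared. The cap is therefore at its stop, with the edge level. Next I'll grip firmly and lift.

Request:
servo_tool --targets "0 0 0 0;0 0 0 0;0 0 -5 0;0 0 -10 0" --hand 0 --squeeze 40

```text
time: 9.78
tool_pos: [0.4722, 0.1702, 0.1295]
tool_rot: [3.133, 0.009, 1.809]
contact_force: [0.0, -0.1, -6.1]
opening: 0.0115
```

```bash
python3 snap.py 8 wrist; python3 - <<'E'
import pickle
from h import *
p=pickle.load(open("top0.pkl","rb")); o=p["color"][:,:,::-1].copy()
def bx(v,col):
    x,y,w=v
    bx,by=x-.046*np.sin(w),y+.046*np.cos(w)
    S=5; 
    for (cx,cy,lx,ly,z) in((x,y,.124,.224,.04),(bx,by,.094,.110,.048),(bx,by,.110,.126,.048)):
        P=box(cx,cy,w,lx,ly,z,z)[::2][[0,1,3,2]]; q=(proj(p,P)-[300,150]); cv2.polylines(im,[(q*6+3).round().astype(np.int32)],1,col,1)
im=cv2.resize(o[150:250,300:430],None,fx=6,fy=6,interpolation=cv2.INTER_CUBIC)
bx((.4896,-.2178,.0489),(0,255,0))
cv2.imwrite("pics/riser.png",im)
E
```

```text
9.775 [0.4722 0.1702 0.1295] [3.1328 0.0087 1.8089] [-0.014 -0.037  0.022] [ 0.  -0.1 -6.1]
```

View pics/riser.png

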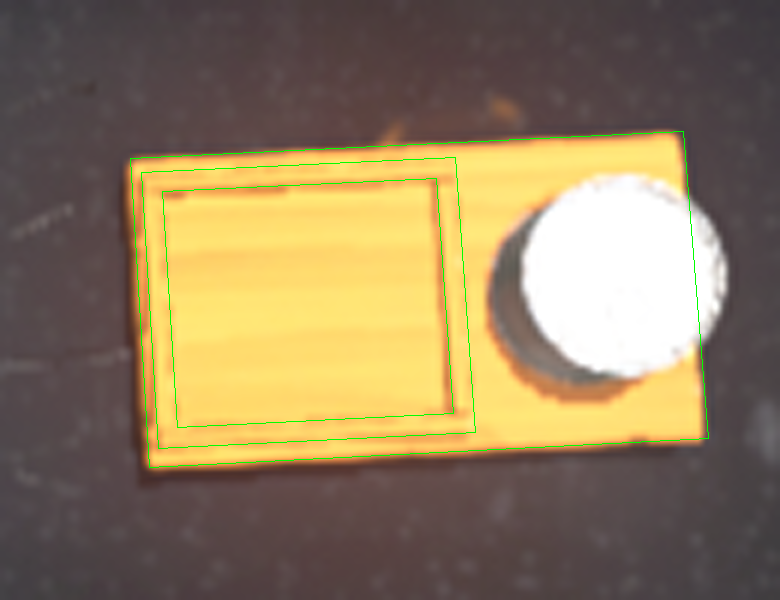

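View pics/wrist8z.png

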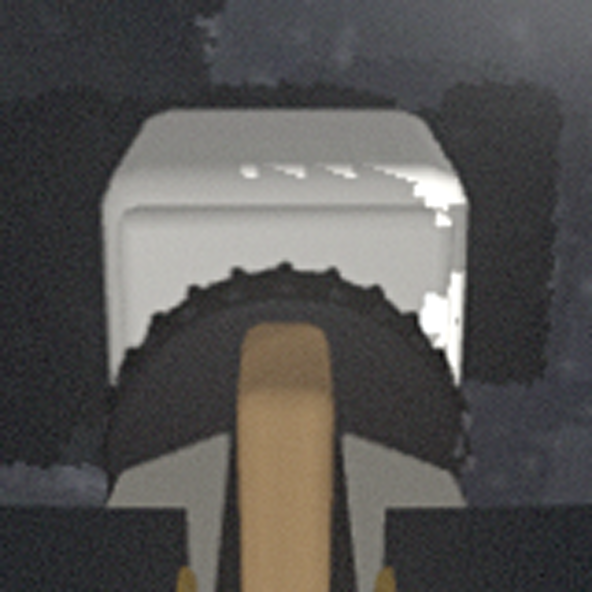

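The riser model fits the picture's bay edges, giving the bay at (0.487, -0.172) with yaw 0.049. The jar hangs straight in the gripper with the cap aligned, so I'll lift and carry it over.

Request:
servo_tool --targets "0 0 -15 0;0 0 -20 0;0 0 -20 0;0 0 -20 0;0 0 -20 0;0 0 -20 0;0 0 -20 0;0 0 -15 0;0 0 0 0"

```text
time: 10.95
tool_pos: [0.4693, 0.1717, 0.2859]
tool_rot: [3.132, 0.007, 1.809]
contact_force: [0.2, 0.3, -6.2]
opening: 0.0122
```

```bash
python3 go.py .4874 -.1719 .28 1.62
```

```text
10.95 [0.4693 0.1717 0.2859] [3.1324 0.0069 1.8088] F [ 0.2  0.3 -6.2] [-0.03 -0.13  0.02] open 0.0122 q [ 0.2   0.26  1.52 -0.01  1.36 -0.04]
tool shift mm [-338.2  -63.5    7.7] turn 0.189
```

Request:
servo_tool --targets "-8 -1.5 0 0;-16 -3 0 0;-24 -4.5 0 0;-24 -4.5 0 0;-24 -4.5 0 0;-24 -4.5 0 0;-24 -4.5 0 0;-24 -4.5 0 0;-24 -4.5 0 0;-24 -4.5 0 0;-24 -4.5 0 0;-24 -4.5 0 0;-24 -4.5 0 0;-20 -4 0 0;-14 -3 0 0;-8 -1.5 0 0;0 0 0 0"

```text
time: 13.08
tool_pos: [0.4767, -0.1895, 0.2772]
tool_rot: [-3.131, 0.003, 1.8]
contact_force: [0.5, 0.1, -6.2]
opening: 0.0119
```

```bash
python3 go.py .4874 -.1719 .28 1.62
```

```text
13.075 [ 0.4767 -0.1895  0.2772] [-3.1305e+00  2.9000e-03  1.8001e+00] F [ 0.5  0.1 -6.2] [ 0.11 -0.19  0.02] open 0.0119 q [-0.52  0.3   1.49 -0.01  1.36 -0.75]
tool shift mm [14.7 14.4 -3. ] turn 0.18
```

Request:
servo_tool --targets "5 5 0 0;5 5 0 0;4 4 0 0;0 0 0 0.06;0 0 0 0.06;0 0 0 0.06;0 0 0 0"

```text
time: 13.95
tool_pos: [0.489, -0.1666, 0.2773]
tool_rot: [-3.132, 0.004, 1.621]
contact_force: [1.1, 0.3, -6.7]
opening: 0.0113
```

```bash
python3 go.py .4874 -.1719 .1557 1.62; python3 snap.py 9 top;python3 snap.py 9 wrist;python3 snap.py 9 scene
```

```text
13.95 [ 0.489  -0.1666  0.2773] [-3.1319  0.0036  1.6212] F [ 1.1  0.3 -6.7] [-0.08 -0.09  0.05] open 0.0113 q [-0.47  0.3   1.48 -0.01  1.37 -0.52]
tool shift mm [ -4.8  -0.7 121.6] turn 0.001
13.95 [ 0.489  -0.1666  0.2773] [-3.1319  0.0036  1.6212] [-0.079 -0.094  0.045] [ 1.1  0.3 -6.7]
14.0 [ 0.489  -0.1666  0.2773] [-3.132   0.0036  1.6219] [-0.056 -0.137  0.02 ] [-0.3  0.5 -5.9]
14.05 [ 0.489  -0.1668  0.2773] [-3.1319  0.0036  1.6218] [ 0.012 -0.102  0.006] [-0.   0.3 -6.5]
```

View pics/wrist9.png

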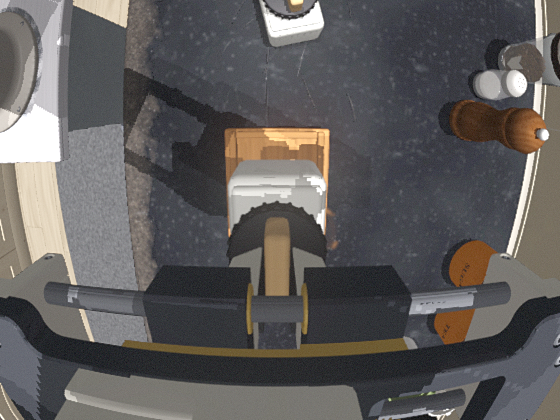

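View pics/scene9.png

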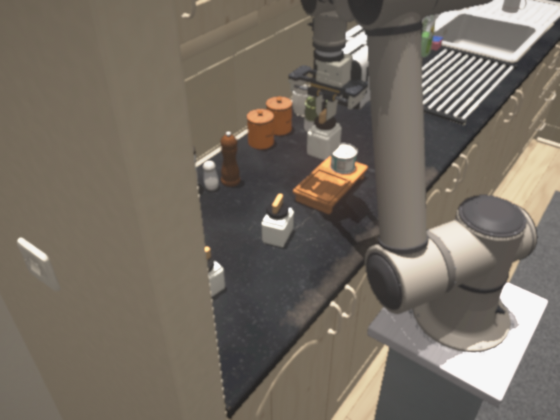

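The jar hangs level and square over the bay (wrist view, bay behind it at 277,180), so I'll lower it.

Request:
servo_tool --targets "-2.5 -0.5 8 0;-2.5 0 14 0;0 0 18 0;0 0 18 0;0 0 18 0;0 0 14 0;0 0 8 0;0 0 0 0"

```text
time: 15.1
tool_pos: [0.4857, -0.1732, 0.1701]
tool_rot: [-3.127, 0.001, 1.622]
contact_force: [-0.6, 0.7, -5.3]
opening: 0.0116
```

```bash
python3 go.py .4874 -.1719 .1557 1.62; python3 snap.py 10 wrist
```

```text
15.1 [ 0.4857 -0.1732  0.1701] [-3.1270e+00  1.1000e-03  1.6223e+00] F [-0.6  0.7 -5.3] [-0.   -0.13 -0.02] open 0.0116 q [-0.49  0.4   1.64 -0.01  1.11 -0.53]
tool shift mm [ 1.2  2.  14.3] turn 0.002
15.1 [ 0.4857 -0.1732  0.1701] [-3.1270e+00  1.1000e-03  1.6223e+00] [-0.004 -0.128 -0.023] [-0.6  0.7 -5.3]
```

View pics/wrist10.png

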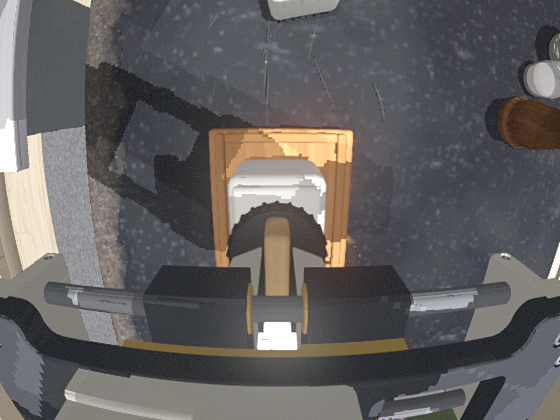

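The jar is inside the rim, with about 14 mm left to go. I'll lower it gently to contact.

Request:
servo_tool --targets "1 2 4 0;0 0 4 0;0 0 2 0;0 0 1 0;0 0 0 0"

```text
time: 15.78
tool_pos: [0.4888, -0.1725, 0.1602]
tool_rot: [-3.131, 0.003, 1.622]
contact_force: [0.3, -0.7, -6.4]
opening: 0.0119
```

Request:
servo_tool --targets "0 0 1 0;0 0 1 0;0 0 0 0"

```text
time: 16.15
tool_pos: [0.4888, -0.1726, 0.1582]
tool_rot: [-3.131, 0.003, 1.623]
contact_force: [-0.5, -0.0, -5.8]
opening: 0.0114
```

Request:
servo_tool --targets "0 0 1 0;0 0 1 0;0 0 0.5 0;0 0 0 0"

```text
time: 16.65
tool_pos: [0.4889, -0.1726, 0.1564]
tool_rot: [-3.132, 0.004, 1.622]
contact_force: [-0.3, 0.6, -4.7]
opening: 0.0117
```

Request:
servo_tool --targets "0 0 1 0;0 0 0.5 0;0 0 0 0"

```text
time: 17.02
tool_pos: [0.4889, -0.1723, 0.1563]
tool_rot: [-3.133, 0.004, 1.623]
contact_force: [-2.5, 1.0, -2.0]
opening: 0.0117
```

Request:
servo_tool --targets "0 0 1 0;0 0 0 0"

```text
time: 17.27
tool_pos: [0.489, -0.1722, 0.1562]
tool_rot: [-3.133, 0.004, 1.623]
contact_force: [-0.9, 1.0, -0.1]
opening: 0.0114
```

Request:
servo_tool --targets "0 0 0 0;0 0 0 0;0 0 0 0;0 0 0 0" --hand 0.45 --squeeze 10

```text
time: 17.77
tool_pos: [0.4904, -0.1732, 0.1563]
tool_rot: [-3.136, 0.006, 1.622]
contact_force: [0.5, 0.3, 0.1]
opening: 0.0404
```

```bash
python3 snap.py 11 wrist
```

```text
17.775 [ 0.4904 -0.1732  0.1563] [-3.1363  0.0063  1.6225] [-0.003 -0.051 -0.016] [0.5 0.3 0.1]
```

View pics/wrist11.png

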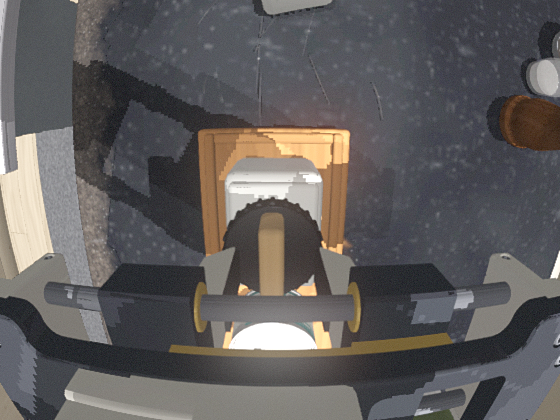

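Released, and the jar sits on the bay floor. I'll raise straight up and back off towards the robot to get a clear view.

Request:
servo_tool --targets "0 0 -10 0;0 0 -20 0;0 0 -20 0;0 0 -20 0;0 0 -20 0;0 0 -20 0;0 0 0 0"

```text
time: 18.7
tool_pos: [0.4914, -0.1727, 0.2739]
tool_rot: [-3.14, 0.008, 1.622]
contact_force: [0.1, 0.3, -0.5]
opening: 0.041
```

Request:
servo_tool --targets "25 -5 0 0;30 -5 0 0;30 -5 0 0;30 -5 0 0;30 -5 0 0;30 -5 0 0;30 0 0 0;25 0 0 0;0 0 0 0"

```text
time: 19.82
tool_pos: [0.445, 0.0624, 0.2662]
tool_rot: [-3.131, 0.006, 1.621]
contact_force: [0.6, -1.0, -0.2]
opening: 0.0409
```

```bash
python3 snap.py 12 top; python3 snap.py 12 scene;python3 snap.py 12 wrist; python3 - <<'E'
import cv2
b=cv2.imread("pics/top12.png")[150:245,120:430]; cv2.imwrite("pics/top12b.png",cv2.resize(b,None,fx=2.55,fy=2.55,interpolation=cv2.INTER_CUBIC))
E
```

```text
19.825 [0.445  0.0624 0.2662] [-3.1314  0.0061  1.6211] [-0.056 -0.124 -0.026] [ 0.6 -1.  -0.2]
19.875 [0.4451 0.0616 0.2662] [-3.1313  0.0065  1.6203] [-0.031 -0.071 -0.028] [-1.  -0.3  0.9]
19.925 [0.4453 0.061  0.2664] [-3.1316  0.0067  1.6194] [-0.032 -0.099  0.005] [0.5 0.3 0. ]
```

View pics/top12b.png

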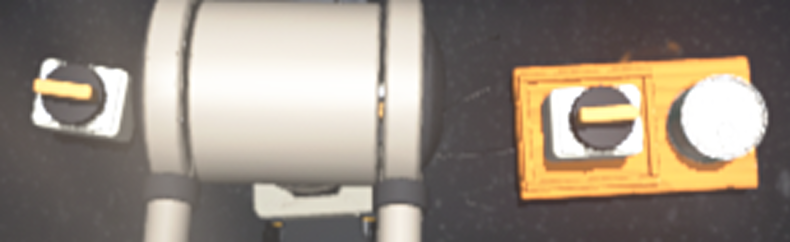

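View pics/wrist12.png

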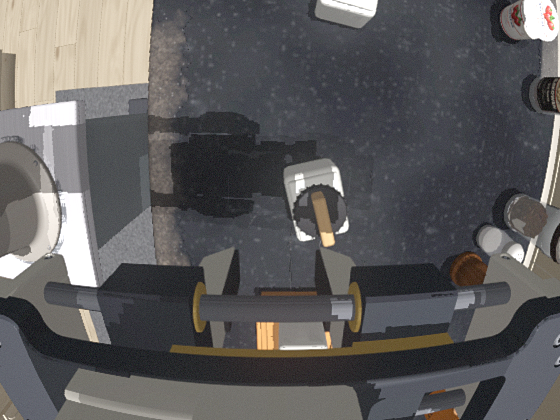

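View pics/scene12.png

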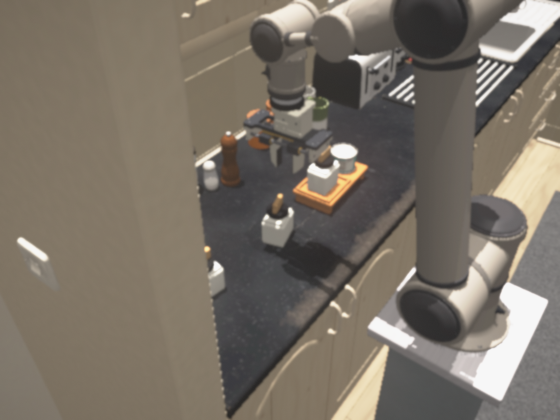

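The jar is in the bay, and the other jars and the tin are untouched. The top view is too coarse to confirm the cap angle, so I'll take one close wrist look over the bay.

Request:
servo_tool --targets "-20 4 0 0;-30 6 0 0;-30 6 0 0;-30 6 0 0;-30 6 0 0;-20 4 0 0;-12 4 0 0;0 0 0 0;0 0 0 0"

```text
time: 21.1
tool_pos: [0.4892, -0.1224, 0.266]
tool_rot: [-3.13, 0.007, 1.609]
contact_force: [0.3, 0.6, -0.0]
opening: 0.0415
```

```bash
python3 snap.py 13 wrist
```

```text
21.1 [ 0.4892 -0.1224  0.266 ] [-3.13    0.0072  1.6088] [ 0.061 -0.082 -0.001] [ 0.3  0.6 -0. ]
```

View pics/wrist13.png

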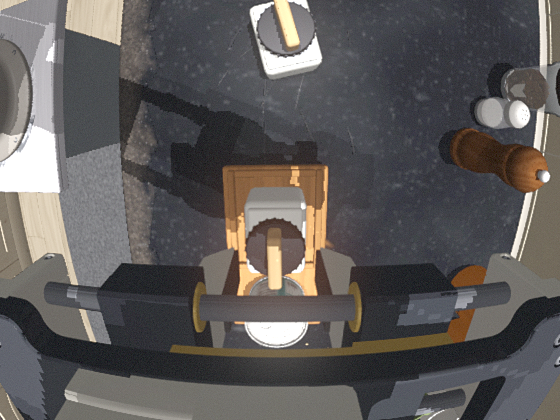

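```bash
python3 - <<'E'
import pickle
from meas import *
p=pickle.load(open("wrist13.pkl","rb"))
o=p["color"][:,:,::-1].copy(); S=5
im=cv2.resize(o[165:315,215:340],None,fx=S,fy=S,interpolation=cv2.INTER_CUBIC)[:, :]
def dr(X,col): cv2.polylines(im,[((proj(p,X)-[215,165])*S+2).round().astype(np.int32)],1,col,1)
cx,cy=.4884,-.172
for yaw,col in((.049,(0,255,0)),):
    dr(box(cx,cy,yaw,.012,.05,.164,.164)[::2][[0,1,3,2]],col)
    dr(box(cx,cy,yaw,.062,.08,.120,.120)[::2][[0,1,3,2]],(0,0,255))
    dr(box(.4874,-.1719,.049,.094,.11,.048,.048)[::2][[0,1,3,2]],(255,0,0))
cv2.imwrite("pics/chk13.png",im[:600])
E
```

```text
(no output)
```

View pics/chk13.png

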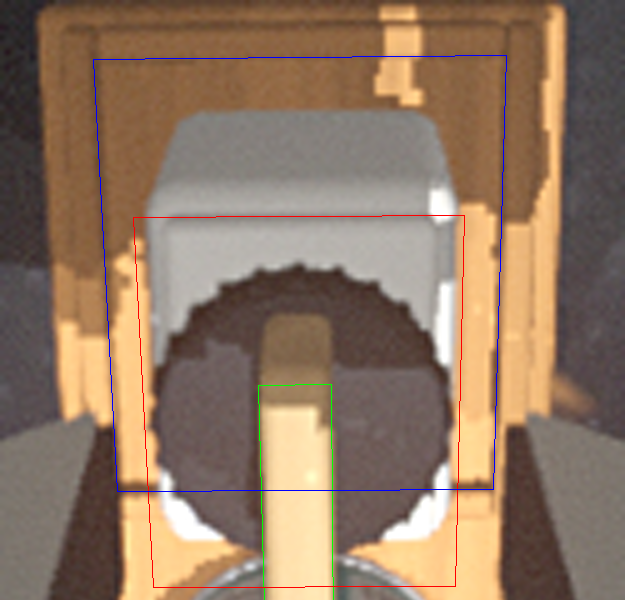

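The bar (green model) runs parallel to the jar's sides and the bay. The jar's footprint is inside the rim (blue), and the gripper is clear, so I'm handing in.

```bash
python3 -c "
from cell import robot; print(robot.hand_in())"
```

```text
the job is handed in; nothing more can be done
None
```

The loose cap, on the middle jar, is screwed home, and that jar now stands upright in the riser's empty bay, released. I handed the job in at about 21 s of the 48 s allowed.

- **Cap:** I turned it clockwise by about 1.1 rad, gripping the bar. The last 0.03 rad nudge changed the jar-to-bar angle by only about 0.01 rad and the tool torque rose slightly, so I took that as the stop. The jar probably turned about 0.02 rad on the worktop in that last nudge.
- **Placing:** I lifted the jar by its bar and lowered it until the measured load dropped to zero. Then I opened the gripper and moved it clear.
- **Last checks:** The final wrist picture shows the bar parallel to the jar's long sides and to the bay, with the jar inside the rim. The red outline of the jar's top came out slightly larger than the jar in that picture, which I put down to its rounded edges and the calibration.
- **Others:** I never touched the other two jars, their caps or the tin, and saw no change in the later pictures. I did not re-measure their positions.

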